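Roll a mould carton into the drying bay and fold its cover shut

TASK

Push the cardboard carton with the plaster mould along the roller track, in under the heater bar, until it stands fully home against the end stop of the bay. Then fold the bay's blue cover all the way down, so that it lies flat over the carton with its yellow lip dropped behind the carton's rear edge. Leave the other things on the bench where they are.

Things in the scene. Friction and masses are not known exactly. Their poses are not given: they have to be found in the camera images.
- line: Fixed roller track (grey) ending in a bay (green) at its -y end. Origin on the table under the bay's mouth, mid-track; z up, +y from the bay out along the track, x across it. Free rollers, tops at z = 60 mm, from y = -120 to +335. Side channels: inner faces x = +-60, tops z = 75. Bay: y = -135 to 0, cheeks x = +-60 to 66, tops z = 104 mm.
- end_stop (a point): Centre of the face of the bay's green end stop: x = 0, y = -135, z = 100 mm of the line. The stop is 136 mm wide, 10 mm thick, its top at z = 136 mm. The carton is fully home when its leading face touches it.
- heater (a point): Centre of the underside of the dark heater bar fixed across the track over the bay's mouth. In the line's frame: bar x = -70 to +155, y = -12 to +40, z = 248 to 292 mm; its post, 28 mm thick, stands at x = +145, y = +14. A tool pointing straight down cannot follow the carton home beneath it; one leaning back along the track (body towards +y) can.
- carton: Loose cardboard tray, 110 mm across the track (its x), 130 mm along it (its y), 75 mm high, filled to the rim with a white dimpled plaster mould; about 0.6 kg. Stands on the rollers outside the bay, 5 mm play to each side. Origin: centre of its underside. Home: origin at y = -70 mm of the line, rear edge at y = -5 mm.
- cover (a joint): Hinge of the blue cover, rad: 0 = shut, level over the bay; grows as it opens upward; 1.57 = upright over the end stop; at most 1.95. Stiff: it stays where it is left (0.3 N m to move). Plate 120 mm wide, 6 mm thick, reaching 154 mm from the hinge; shut, its top is at z = 147 mm, 12 mm above the carton's rim.
- cover_hinge (a point): Middle of the cover's hinge line, above the end stop: x = 0, y = -145, z = 145 mm of the line. The hinge line runs along the line's x.
- cover_lip (a point): Middle of the lower edge of the yellow lip at the cover's free end, 100 mm wide, 6 mm thick, standing 23 mm below the cover's underside. Shut, this point is at x = 0, y = +6, z = 118 mm of the line: the lip hangs 17 mm down behind the rear edge of a carton that is home.
- tape: Bystander: black roll of tape lying flat, 92 mm diameter, 45 mm high, beyond the track's outer end; origin at the centre of its underside.
- mould_plate: Bystander: dimpled plaster mould plate 105 x 165 x 30 mm lying flat behind the end stop; origin at the centre of its underside.
- ring_mould: Bystander: plaster ring mould, 140 mm diameter, 45 mm high, lying flat behind the end stop; origin at the centre of its underside.
- spray: Bystander: lime green spray bottle, 72 mm diameter, 183 mm high, standing on the far side of the track; origin at the centre of its underside.
- vase_mould: Bystander: plaster vase mould, 104 mm diameter at the top, 130 mm high, standing on the far side of the track; origin at the centre of its underside.
- scraper: Bystander: scraper 180 mm long lying beside the track on its far side; origin in its middle, on the table.
Things that resemble listed ones, but are neither listed nor needed, are in the scene too. What is shaped like the carton but black or pink is not meant.

How it is judged (in metres and radians):
On the way:
1. the carton stands home, within 9 mm of the bay's end stop, level on the rollers, while the cover is still open (more than 0.4 rad) (y of carton in the frame of line between -0.08 and -0.061 m and z of carton in the frame of line below 0.068 m and angle between carton's own z axis and vertical below 0.06 rad and value of joint cover above 0.4 rad), for 0.2 s.
At the end, for the whole second after the job is handed in: The carton rests level on the rollers, within 9 mm of the bay's end stop, and the cover is shut over it (joint below 0.06 rad), its lip behind the carton's rear edge; everything is at rest (y of carton in the frame of line between -0.08 and -0.061 m and z of carton in the frame of line below 0.068 m and angle between carton's own z axis and vertical below 0.06 rad and value of joint cover below 0.06 rad and linear speed of carton below 0.02 m/s); the robot touches nothing.
It fails at once if a bystander (tape, mould plate, ring mould, spray bottle, vase mould or scraper) is moved by more than 30 mm (distance of any of tape, mould_plate, ring_mould, spray, vase_mould, scraper from where it was at the start of the episode above 0.03 m).
It also fails if it takes over 53 s, if anything falls off the work surface, if the arm or the gripper's body presses on something with over 40 N, if the wrist force passes 120 N, or if a joint passes its speed limit or range.

ROBOT

A 6-joint arm with a two-finger parallel gripper is mounted at the origin on the work surface. World frame = base frame: x ahead of the robot, y to its left, z up, the work surface at z = 0. Lengths are in m, angles in degrees, forces in N, time in s.
With the tool pointing down it reaches from about 0.35 to 0.875 m from the base axis. Payload 4.2 kg.
Tool frame: the origin (TCP) lies between the finger pads, 19 mm behind the fingertips; this is the grasp point; x points along the fingers, y is the direction in which the jaws open and shut, and the axes are right-handed (so a half turn about x gives the same grasp; the last joint's range is limited). The gripper opens to 87 mm and grips with 3 to 60 N. Pads are 19 mm wide; open, the fingers measure 117 mm over their backs; the gripper's body (75 mm by 190 mm) begins 51 mm behind the grasp point.
Start: joints at [-52.047, 22.042, 0.453, 0, -68.411, -14.817], TCP at [0.246, -0.575, 0.241] pointing down, gripper open.
Joint ranges: [-179.83, 179.83], [-69.29, 118.12], [-61.27, 80.66], [-181.25, 117.63], [-171.15, -9.14], [-177.46, 177.46]. Speed limits (degrees/s): [159.86, 159.86, 180, 180, 180, 180].

INTERFACE

Orientations are given as a 3x3 rotation matrix whose columns are the frame's x, y, z axes.
In Python, from station import r, viewer, spotter gives the robot as it stands.
- The arm moves only by the tool move_arm, never from a script. Its argument "series" is a list that holds one entry, the list of rows, each a list of 7 numbers: the turn, a rotation vector about the world's x, y, z scaled (see below), then the shift along the world's x, y, z scaled (see below), then the opening, from 0 (shut) to 1 (fully open). A call has 1 to 20 rows; each row shifts and turns the pose as measured when the row begins; what a row does not reach is not made up. The controller multiplies each number of a shift by 60 mm and each number of a turn by 8 degrees. A row lasts 1/8 s, in which the tool goes at most 62.5 mm and 10.7 degrees, less where a joint would pass 70% of its speed; a pose out of reach is approached as far as the arm can. A call with a number of a shift or a turn outside -1 to 1 is refused whole. A call with a gripper value outside its range is refused whole. The fingers move at their own pace and stop on an object; the grip force is fixed at half the most. Time passes only in rows, so rows that do not move let the fingers close. It gives the time, the measured TCP pose, the force and the opening at its end, in the units of the state.
- r.sense(): the state, without advancing time (a new reading comes with each control period).
- viewer.capture(name): name is "side" or "top" or "wrist"; returns (picture, depth): 420x560x3 uint8, red, green, blue; 420x560 float32, m along the optical axis (not along the pixel's ray), 0 where there is no reading.
- viewer.camera_params(name): a dict with "mtx" (3x3 intrinsics, pixels), "pose" (4x4, takes a point from camera to world coordinates). Camera axes: x right, y down, z forward; pixel columns grow to the right and rows downward; lengths in m; the calibration is good to about 2 mm. A picture is of the moment at which its call begins: read the wrist's pose just before it. camera_params takes no time and is no camera call; for the wrist camera it gives the pose at the moment of the call.
- r.finish_job(): hands the job in, once; it reports no verdict.
Trained networks look in the newest picture that a camera, given by its name, has taken for a name from the list of things; names that differ only in an ending like _2 or _b are one class to them, and where a whole thing is asked for, a point or a joint stands for the part that bears it (a point fixed in the world has none). Each returns a list of dicts, best first, with "conf" (0 to 1); they miss things now and then, are a little off and sometimes report something else, mostly with a low value. They report only what shows in the picture. A call takes as long as a camera call. They do not tell look-alikes from the thing itself.
- spotter.find_in(camera, name): "centre" ([column, row] in pixels, amid what is visible of it).
- spotter.trace(camera, name): "mask" (420x560 bool, what is visible of it) and "centre" ([column, row] in pixels, amid what is visible of it).
The state is a dict: "time_s": time; "joints": joint angles; "joint_velocities": joint speeds; "effort": joint torques, N m; "tcp_pos": TCP position; "ee_rot": TCP orientation; "wrist_force": force on the tool from outside, world axes, zero at the start; "moment": the same for the moment, N m; "gripper_width": opening from 0.0 (shut) to 1.0 (fully open).
Only numpy, scipy, OpenCV 4.12 (cv2) and the standard library are available. Lean on these libraries where they do the work, as an engineer would, in place of code of your own. Each camera call takes 0.05 s, during which the arm holds its last target.

## Working session

There is one attempt and no reset: what is moved stays moved. The work goes in short steps, Python scripts to look and compute and a tool call to move; the robot and the scene stay as the last step left them, time stands still between calls to the robot, and variables do not carry over. Pictures are saved under pics/ and viewed, and the job is handed in when it is done.

Besides the shell and the picture viewer there is one more tool, called after "Call:" as name(argument=value, ...), one argument or row to a line, values as JSON. move_arm: Moves the arm, as the interface text tells. Its arguments: {"type":"object","properties":{"series":{"type":"array","items":{"type":"array","items":{"type":"array","items":{"type":"number","minimum":-1,"maximum":1}}}}},"required":["series"]}

```bash
ls; mkdir -p pics
cat > h.py <<'E'
import numpy as np, cv2
from station import r, viewer, spotter
def cap(n,f):
    p,d=viewer.capture(n); cv2.imwrite('pics/'+f+'.png',p[:,:,::-1]); np.save('pics/'+f+'.npy',d); return p,d
def pt(n,u,v,d,P=None):
    c=P or viewer.camera_params(n); K=c['mtx']; 
    return (c['pose']@np.r_[np.linalg.inv(K)@[u,v,1]*d,1])[:3]
E
python3 - <<'E'
from h import *
np.set_printoptions(precision=4,suppress=True)
s=r.sense(); print(s)
for n in('side','top'):
    cap(n,n+'0'); print(viewer.camera_params(n))
E
```

```text
pics
{'time_s': 0.0, 'joints': array([-52.0481,  22.0923,   0.3782,  -0.0267, -68.4126, -14.8157]), 'joint_velocities': array([ 0.0401,  0.0755,  0.0288,  0.0893,  0.0584, -0.1058]), 'effort': array([  0.0007, -39.0665,  18.7403,   4.2199,   0.0109,  -0.0002]), 'tcp_pos': array([ 0.2453, -0.5742,  0.2401]), 'ee_rot': array([[-0.001 , -0.3928,  0.9196],
       [ 0.002 ,  0.9196,  0.3928],
       [-1.    ,  0.0022, -0.0001]]), 'wrist_force': array([0.5578, 0.0487, 0.534 ]), 'moment': array([-0.02  , -0.0173,  0.0013]), 'gripper_width': 0.999934563121155}
{'mtx': array([[523.2859,   0.    , 279.3483],
       [  0.    , 523.2859, 207.0477],
       [  0.    ,   0.    ,   1.    ]]), 'pose': array([[ 0.5112, -0.539 ,  0.6694, -0.5996],
       [-0.8594, -0.3295,  0.391 , -0.588 ],
       [ 0.0098, -0.7752, -0.6316,  1.2098],
       [ 0.    ,  0.    ,  0.    ,  1.    ]])}
{'mtx': array([[410.3123,   0.    , 280.1602],
       [  0.    , 410.3123, 210.8167],
       [  0.    ,   0.    ,   1.    ]]), 'pose': array([[-0.0244, -0.9928,  0.1171,  0.3379],
       [-0.9997,  0.0254,  0.007 ,  0.0495],
       [-0.01  , -0.1169, -0.9931,  1.3528],
       [ 0.    ,  0.    ,  0.    ,  1.    ]])}
```

View pics/side0.png

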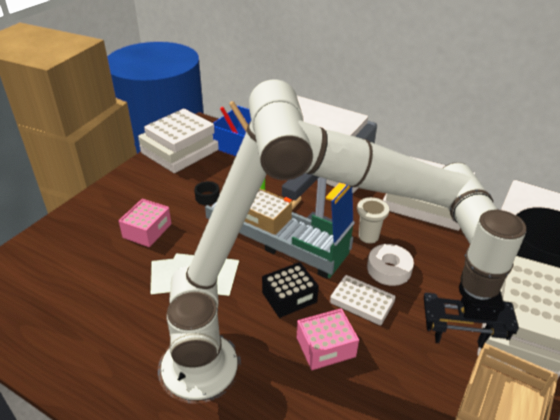

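View pics/top0.png

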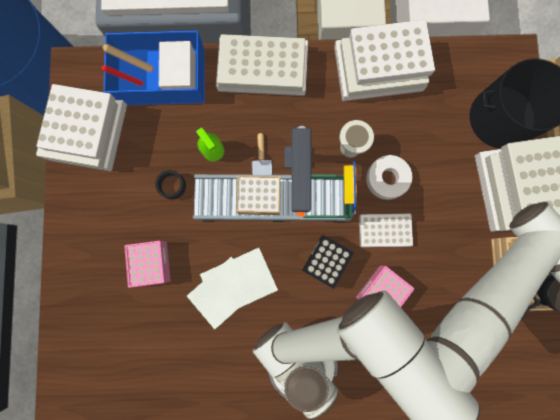

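The top view shows the track running along world y: bay at the right (~350,190), carton at (259,195), heater at (302,168), and the open cover with its yellow lip at (349,185). Next I'll measure these.

Run:
```python
from h import *
np.set_printoptions(precision=4,suppress=True)
p=cv2.imread('pics/top0.png'); cv2.imwrite('pics/z1.png',cv2.resize(p[150:240,180:370],None,fx=4.2,fy=4.2,interpolation=cv2.INTER_CUBIC))
p=cv2.imread('pics/side0.png'); cv2.imwrite('pics/z2.png',cv2.resize(p[160:290,190:390],None,fx=4,fy=4,interpolation=cv2.INTER_CUBIC))
d=np.load('pics/top0.npy'); c=viewer.camera_params('top');K=c['mtx'];P=c['pose']
v,u=np.mgrid[0:420,0:560]; W=(np.stack([(u-K[0,2])/K[0,0]*d,(v-K[1,2])/K[1,1]*d,d,np.ones_like(d)],-1)@P.T)[...,:3]
np.save('pics/W.npy',W)
for row in (172,180,195,205,214,219):
  print(row,[(x,W[row,x].round(3).tolist()) for x in range(190,362,12)])
for n in('carton','cover','heater','end_stop','line'):
  o=spotter.trace('top',n)
  for q in o[:3]:
    m=q['mask'];print(n,round(q['conf'],2),q['centre'],m.sum(),np.median(W[m&(d>0)],axis=0))
```

```text
172 [(190, [0.636, 0.359, 0.002]), (202, [0.635, 0.318, 0.003]), (214, [0.634, 0.278, 0.002]), (226, [0.632, 0.237, 0.007]), (238, [0.632, 0.197, 0.001]), (250, [0.631, 0.157, 0.002]), (262, [0.63, 0.117, 0.0]), (274, [0.629, 0.077, -0.001]), (286, [0.628, 0.036, 0.0]), (298, [0.564, 0.008, 0.294]), (310, [0.564, -0.024, 0.29]), (322, [0.625, -0.085, -0.002]), (334, [0.623, -0.124, 0.003]), (346, [0.56, -0.117, 0.299]), (358, [0.623, -0.206, -0.007])]
180 [(190, [0.61, 0.359, -0.001]), (202, [0.597, 0.307, 0.057]), (214, [0.597, 0.27, 0.052]), (226, [0.595, 0.23, 0.058]), (238, [0.579, 0.183, 0.134]), (250, [0.579, 0.147, 0.128]), (262, [0.578, 0.111, 0.129]), (274, [0.576, 0.074, 0.131]), (286, [0.589, 0.038, 0.061]), (298, [0.544, 0.008, 0.289]), (310, [0.542, -0.023, 0.293]), (322, [0.587, -0.078, 0.054]), (334, [0.587, -0.117, 0.052]), (346, [0.54, -0.118, 0.291]), (358, [0.594, -0.203, 0.002])]
195 [(190, [0.558, 0.358, 0.003]), (202, [0.548, 0.308, 0.055]), (214, [0.548, 0.27, 0.054]), (226, [0.546, 0.23, 0.06]), (238, [0.533, 0.184, 0.13]), (250, [0.532, 0.148, 0.133]), (262, 
[... 1426 characters left out ...]
.464, 0.041, 0.055]), (298, [0.463, 0.003, 0.059]), (310, [0.462, -0.035, 0.055]), (322, [0.461, -0.073, 0.059]), (334, [0.46, -0.11, 0.064]), (346, [0.459, -0.148, 0.063]), (358, [0.464, -0.197, 0.0])]
carton 0.94 [392.6, 284.0] 1068 [ 0.2502 -0.269   0.0705]
carton 0.93 [257.3, 193.0] 1686 [0.5326 0.1234 0.1308]
carton 0.9 [145.8, 262.9] 1820 [0.3373 0.476  0.071 ]
cover 0.65 [352.0, 183.7] 495 [ 0.5284 -0.1297  0.2954]
cover 0.16 [208.5, 145.1] 616 [0.6917 0.2675 0.1072]
heater 0.82 [299.8, 191.0] 6612 [0.5364 0.0065 0.0627]
heater 0.64 [349.3, 186.7] 489 [ 0.5261 -0.1294  0.2954]
end_stop 0.74 [296.3, 196.6] 6886 [0.5367 0.0077 0.0627]
line 0.84 [292.3, 192.0] 7124 [0.5367 0.0094 0.0622]
```

View pics/z1.png

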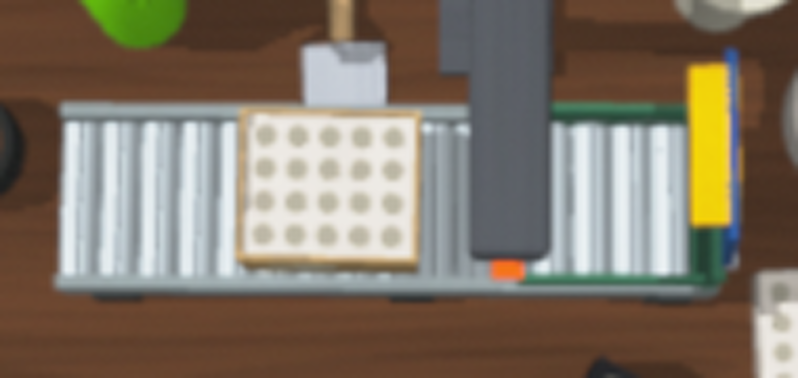

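View pics/z2.png

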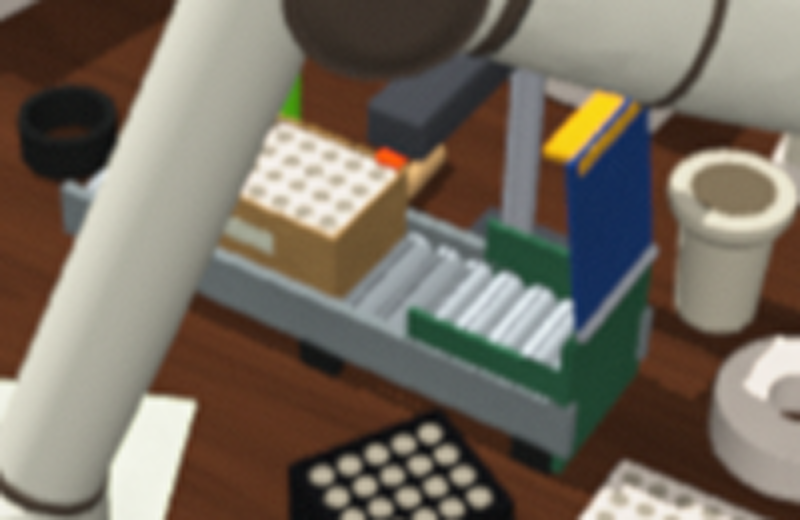

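```bash
cat >> h.py <<'E'
def onz(n,u,v,z,c=None):
    c=c or viewer.camera_params(n);K=c['mtx'];P=c['pose'];d=P[:3,:3]@np.linalg.inv(K)@[u,v,1];return P[:3,3]+d*(z-P[2,3])/d[2]
E
python3 - <<'E'
from h import *
np.set_printoptions(precision=4,suppress=True)
f=lambda a,b,z:onz('top',a/4.2+180-.38,b/4.2+150-.38,z)
for nm,a,b,z in [('far outer L',60,103,.075),('far outer R',550,104,.075),('near outer L',57,288,.075),('near outer R',710,293,.075),('near inner L',62,276,.075),('near inner bay',690,280,.06),('far inner L',62,121,.075),('far in R',460,122,.075),
 ('cart RF',238,108,.135),('cart FF',420,112,.135),('cart RN',238,262,.135),('cart FN',418,266,.135),
 ('heat NL',472,258,.292),('heat NR',549,258,.292),('heat L top',470,20,.292),('heat R top',553,20,.292),
 ('green near end',521,280,.104),('green far end',552,108,.104),('lip NL',690,225,.297),('lip FL',688,65,.297),('lip NR',730,226,.297),('lip FR',727,65,.297)]:
  print(nm,f(a,b,z))
W=np.load('pics/W.npy')
# cover pts & heater
p=cv2.imread('pics/top0.png').astype(int)
m=(p[...,2]>180)&(p[...,1]>140)&(p[...,0]<80); m[:,:330]=0;m[:,365:]=0;m[210:]=0;m[:150]=0
print('yellow',m.sum(),W[m].min(0),W[m].max(0),np.median(W[m],0))
# side camera yellow
d=np.load('pics/side0.npy');c=viewer.camera_params('side');K=c['mtx'];P=c['pose'];v,u=np.mgrid[0:420,0:560]
S=(np.stack([(u-K[0,2])/K[0,0]*d,(v-K[1,2])/K[1,1]*d,d,np.ones_like(d)],-1)@P.T)[...,:3];np.save('pics/S.npy',S)
q=cv2.imread('pics/side0.png').astype(int)
m=(q[...,2]>180)&(q[...,1]>140)&(q[...,0]<80);m[:,:320]=0;m[:,360:]=0;m[:180]=0;m[210:]=0
print('yellow side',m.sum(),np.percentile(S[m],[3,50,97],axis=0))
m=(q[...,0]>90)&(q[...,2]<60)&(q[...,1]<80);m[:,:320]=0;m[:,360:]=0;m[:180]=0;m[250:]=0
X=S[m];X=X[(np.abs(X[:,0]-.52)<.1)];print('blue side',len(X),np.percentile(X,[3,50,97],axis=0))
k=X-np.median(X,0);uu,s,vv=np.linalg.svd(k);print(s,vv)
Y=np.polyfit(X[:,2],X[:,1],1);print(Y)
E
```

```text
far outer L [0.6129 0.3295 0.075 ]
far outer R [ 0.6023 -0.0406  0.075 ]
near outer L [0.4723 0.3318 0.075 ]
near outer R [ 0.4562 -0.1547  0.075 ]
near inner L [0.4813 0.328  0.075 ]
near inner bay [ 0.4678 -0.1425  0.06  ]
far inner L [0.599 0.328 0.075]
far in R [0.5903 0.0276 0.075 ]
cart RF [0.5929 0.1881 0.135 ]
cart FF [0.5865 0.0572 0.135 ]
cart RN [0.4814 0.1894 0.135 ]
cart FN [0.4752 0.0613 0.135 ]
heat NL [0.4617 0.0262 0.292 ]
heat NR [ 0.4604 -0.0215  0.292 ]
heat L top [0.6126 0.0233 0.292 ]
heat R top [ 0.6112 -0.0289  0.292 ]
green near end [ 0.4665 -0.0131  0.104 ]
green far end [ 0.5933 -0.0399  0.104 ]
lip NL [ 0.4781 -0.1087  0.297 ]
lip FL [ 0.5789 -0.1118  0.297 ]
lip NR [ 0.4769 -0.1334  0.297 ]
lip FR [ 0.5782 -0.1361  0.297 ]
yellow 342 [ 0.3379 -0.159  -0.004 ] [0.6434 0.0495 1.3528] [ 0.5318 -0.1249  0.2949]
yellow side 127 [[ 0.4109 -0.1624 -0.0022]
 [ 0.5192 -0.1203  0.2933]
 [ 0.8779  0.0435  0.3636]]
blue side 99 [[ 0.4644 -0.1588  0.153 ]
 [ 0.4732 -0.1533  0.1765]
 [ 0.5792 -0.1379  0.2937]]
[0.4894 0.4375 0.0201] [[-0.8374 -0.0473 -0.5445]
 [-0.5455  0.1354  0.8271]
 [ 0.0346  0.9897 -0.1391]]
[ 0.1407 -0.1787]
```

Call:
move_arm(
  series=[
    [[0,0,1,0.5,0.5,0.7,0.5],[0,0,1,0.5,0.5,0.7,0.5],[0,0,1,0.5,0.5,0.7,0.5],[0,0,1,0.5,0.5,0.7,0.5],[0,0,1,0.25,1,0,0.5],[0,0,1,0.25,1,0,0.5],[0,0,1,0.25,1,0,0.5],[0,0,1,0.25,1,0,0.5],[0,0,0.4,0.25,1,0,0.5],[0,0,0,0.25,1,0,0.5],[0,0,0,0.25,1,0,0.5],[0,0,0,0.25,1,0,0.5]],
  ],
)

```text
time_s: 1.85
tcp_pos: [0.4858, 0.0344, 0.4133]
ee_rot: [[0.002, -0.999, -0.038], [-0.001, -0.038, 0.999], [-1.0, -0.002, -0.002]]
wrist_force: [1.2, 0.3, -0.0]
gripper_width: 0.499
```

Call:
move_arm(
  series=[
    [[-1,0,-0.5,0.2,1,0,0.5],[-1,0,0,0.2,1,0,0.5],[-1,0,0,0.2,1,0,0.5],[-1,0,0,0.2,1,0,0.5],[-1,0,0,0.2,0.7,0,0.5],[-1,0,0,0,0,-0.6,0.5],[-0.25,0,0,0,0,-0.6,0.5]],
  ],
)

```text
time_s: 2.72
tcp_pos: [0.5458, 0.3303, 0.3418]
ee_rot: [[0.017, -0.999, 0.036], [-0.781, 0.009, 0.625], [-0.625, -0.038, -0.78]]
wrist_force: [-0.3, 0.6, 0.4]
gripper_width: 0.499
```

Run:
```python
from h import *
s=r.sense();print(s['joints'],s['tcp_pos'],s['ee_rot'],s['wrist_force'])
cap('top','top1');cap('wrist','w1')
```

```text
[  56.14649548   37.34083121   15.16565656   28.69513292 -110.84834471
  -58.09737462] [0.54581265 0.33026554 0.34177637] [[ 0.01668216 -0.9992238   0.03568609]
 [-0.78061386  0.00928672  0.62494461]
 [-0.62479093 -0.03828248 -0.77985302]] [-0.30061911  0.60870352  0.3716613 ]
```

View pics/top1.png

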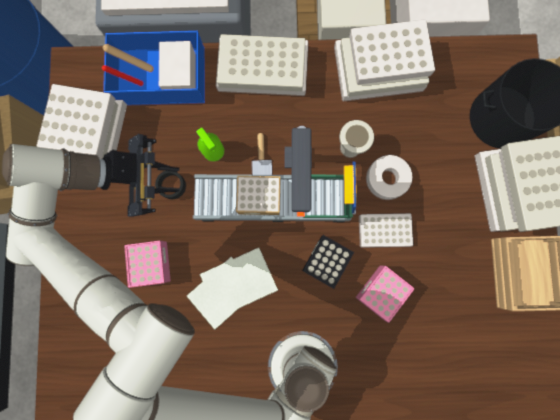

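View pics/w1.png

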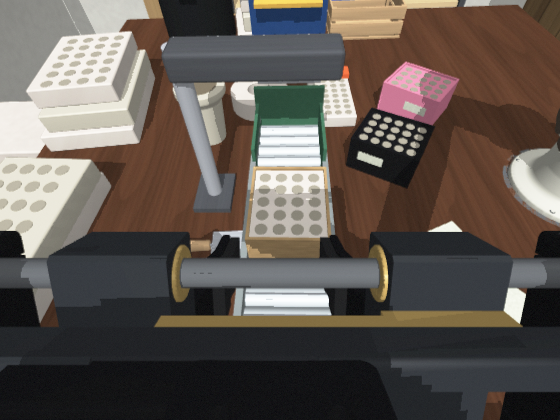

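Call:
move_arm(
  series=[
    [[0,0,0,-0.1,0,-1,0.5],[0,0,0,0,0,-1,0.5],[0,0,0,0,0,-1,0.5],[0,0,0,0,-0.3,-1,0.5],[0,0,0,0,-0.6,0,0.5],[0,0,0,0,-0.6,0,0.5]],
  ],
)

```text
time_s: 3.58
tcp_pos: [0.5454, 0.242, 0.1111]
ee_rot: [[0.028, -0.999, 0.046], [-0.768, 0.008, 0.64], [-0.64, -0.053, -0.767]]
wrist_force: [0.7, 0.4, 0.3]
gripper_width: 0.504
```

Run:
```python
from h import *
cap('side','s2');cap('wrist','w2')
```

```text
(no output)
```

View pics/s2.png

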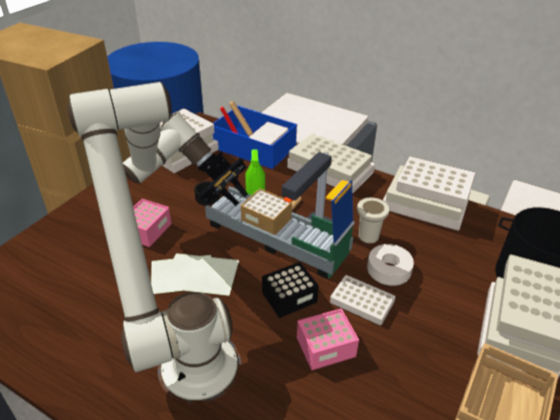

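View pics/w2.png

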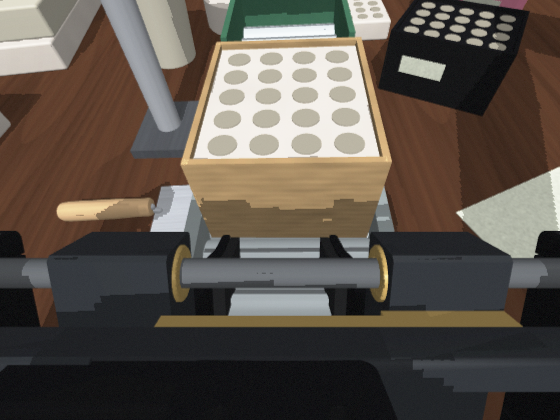

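```bash
python3 - <<'E'
from h import *
np.set_printoptions(precision=3,suppress=True)
W=np.load('pics/W.npy');S=np.load('pics/S.npy');d=np.load('pics/s2.npy')
cap('top','top2')
for n in('spray','scraper','vase_mould'):
  for q in spotter.trace('top',n)[:1]:
    X=W[q['mask']];X=X[X[:,2]>.03 if n!='scraper' else X[:,2]>-1];print(n,q['conf'],np.percentile(X,[3,50,97],axis=0).tolist())
W2,d2=None,None
E
python3 - <<'E'
import cv2
p=cv2.imread('pics/top2.png');cv2.imwrite('pics/z3.png',cv2.resize(p[110:260,110:300],None,fx=4,fy=4))
E
```

```text
spray 0.7 [[0.6710309277651565, 0.24466400277507241, 0.04181197590062372], [0.6926609792054097, 0.2678567429485343, 0.11446297942352512], [0.7283184631726158, 0.3058823777996009, 0.18525574416865023]]
scraper 0.81 [[0.6236635680241802, 0.08770199245819923, -0.0019530772330223023], [0.6596612956547627, 0.11730899377451429, 0.005194979549931089], [0.7530699900687363, 0.1449937768853583, 0.021061740500715895]]
vase_mould 0.77 [[0.6606303036455854, -0.22619540543550126, 0.050907824064169716], [0.7038219264855078, -0.17953267028541942, 0.12940526171337718], [0.7509266967926834, -0.13674315071545387, 0.13430074252751056]]
```

View pics/z3.png

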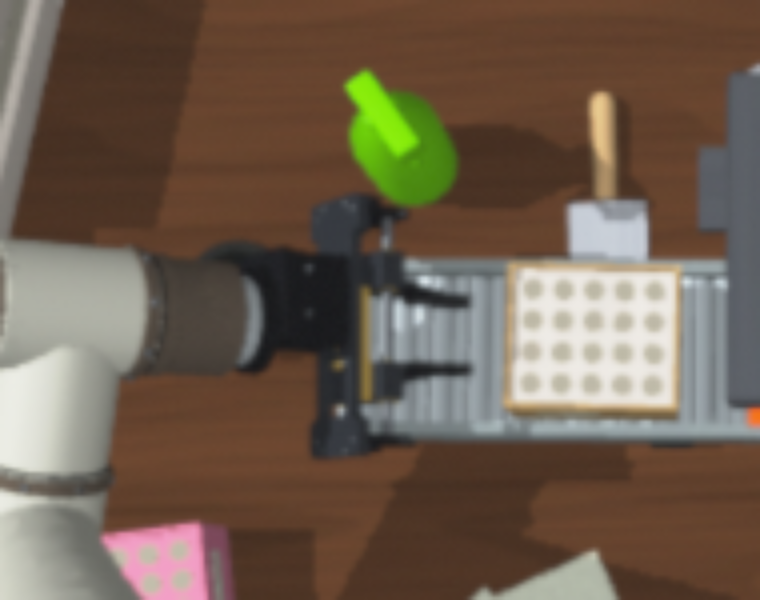

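Call:
move_arm(
  series=[
    [[0,0,0,-0.07,-0.15,-0.03,0.5],[0,0,0,-0.05,-0.2,-0.03,0.5],[0,0,0,-0.01,-0.2,0,0.5],[0,0,0,-0.01,-0.2,0,0.5],[0,0,0,-0.01,-0.2,0,0.5],[0,0,0,-0.01,-0.2,0,0.5],[0,0,0,-0.01,-0.2,0,0.5],[0,0,0,-0.01,-0.2,0,0.5],[0,0,0,-0.01,-0.2,0,0.5]],
  ],
)

```text
time_s: 5.0
tcp_pos: [0.5343, 0.135, 0.1079]
ee_rot: [[0.034, -0.998, 0.046], [-0.764, 0.004, 0.645], [-0.644, -0.057, -0.763]]
wrist_force: [1.3, 2.4, 0.3]
gripper_width: 0.497
```

Run:
```python
from h import *
p,d=cap('top','top3');s=r.sense();print(s['time_s'],s['tcp_pos'],s['wrist_force'],s['joints'])
cv2.imwrite('pics/z4.png',cv2.resize(p[110:260,150:360,::-1],None,fx=3.8,fy=3.8))
```

```text
5.05 [0.53331799 0.13308648 0.10799508] [-0.73766047 -1.41100217  0.78417511] [ 45.80407947  36.12326349 -24.9087907   35.71018878 -72.10528538
 -72.48317662]
```

View pics/z4.png

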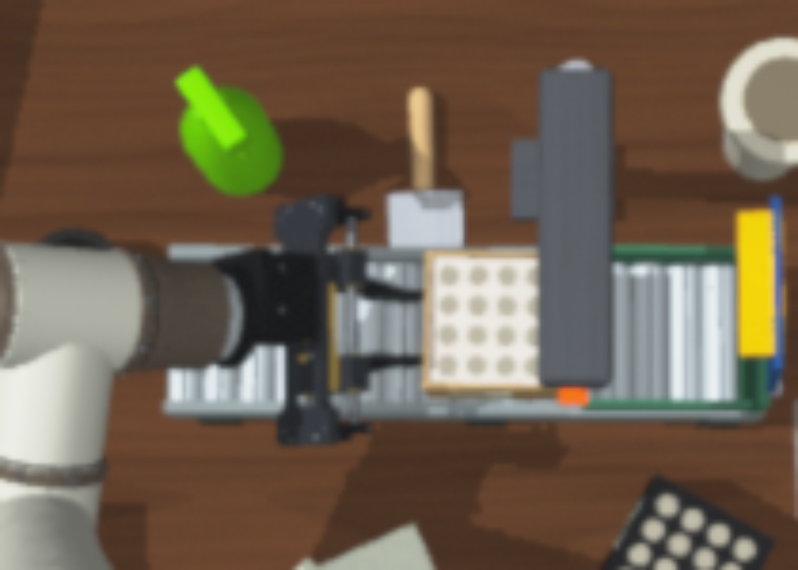

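Call:
move_arm(
  series=[
    [[0,0,-0.25,0,-0.15,0,0.5],[0,0,-0.25,0,-0.2,0,0.5],[0,0,0,0,-0.2,0,0.5],[0,0,0,0,-0.2,0,0.5],[0,0,0,0,-0.2,0,0.5],[0,0,0,0,-0.2,0,0.5],[0,0,0,0,-0.2,0,0.5],[0,0,0,0,-0.2,0,0.5],[0,0,0,0,-0.15,0,0.5]],
  ],
)

```text
time_s: 6.18
tcp_pos: [0.5322, 0.0236, 0.1079]
ee_rot: [[-0.028, -0.995, 0.094], [-0.766, 0.082, 0.637], [-0.642, -0.054, -0.765]]
wrist_force: [-0.1, 1.1, -0.0]
gripper_width: 0.499
```

Run:
```python
from h import *
p,d=cap('top','top4');s=r.sense();print(s['time_s'],s['tcp_pos'],s['wrist_force'],s['joints'])
cv2.imwrite('pics/z5.png',cv2.resize(p[110:260,150:360,::-1],None,fx=3.8,fy=3.8))
p,d=cap('side','s4');cv2.imwrite('pics/z6.png',cv2.resize(p[120:290,190:390,::-1],None,fx=3.5,fy=3.5))
```

```text
6.225 [0.53166909 0.02251813 0.10800605] [-1.63241083 -0.87384903 -0.03525185] [ 36.01005139  33.26293096 -32.19591515  40.77942433 -67.27620603
 -73.25910159]
```

View pics/z5.png

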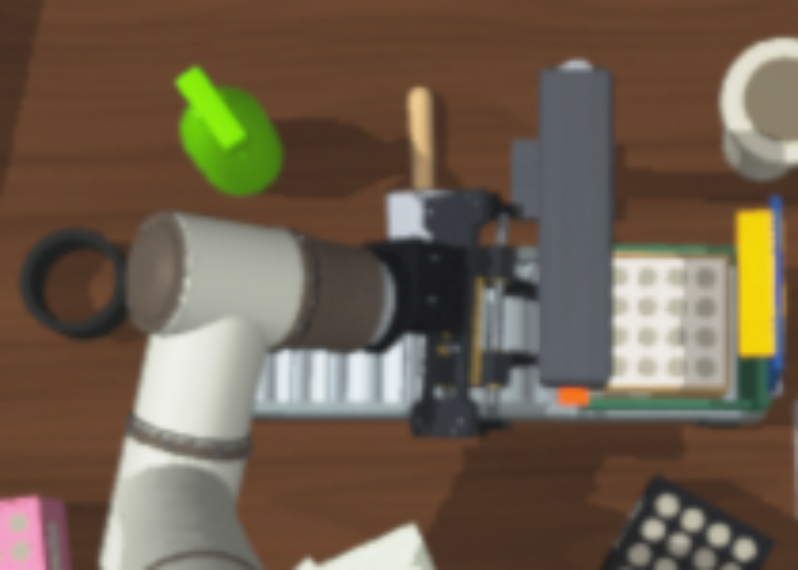

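View pics/z6.png

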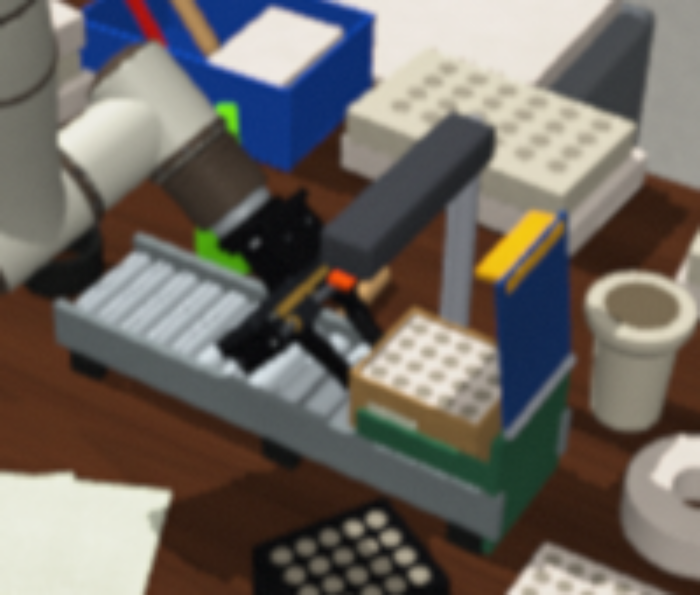

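Call:
move_arm(
  series=[
    [[0,0,0,0,-0.08,0,0.5],[0,0,0,0,-0.08,0,0.5],[0,0,0,0,-0.08,0,0.5]],
  ],
)

```text
time_s: 6.65
tcp_pos: [0.5327, 0.009, 0.108]
ee_rot: [[-0.028, -0.995, 0.094], [-0.766, 0.081, 0.638], [-0.642, -0.054, -0.765]]
wrist_force: [-0.1, 0.9, -0.6]
gripper_width: 0.503
```

Call:
move_arm(
  series=[
    [[0,0,0,0,-0.06,0,0.5],[0,0,0,0,-0.05,0,0.5]],
  ],
)

```text
time_s: 6.9
tcp_pos: [0.5328, 0.0023, 0.1078]
ee_rot: [[-0.027, -0.995, 0.094], [-0.765, 0.081, 0.638], [-0.643, -0.055, -0.764]]
wrist_force: [-4.6, 9.4, 2.8]
gripper_width: 0.503
```

Call:
move_arm(
  series=[
    [[0,0,0,0,-0.03,0,0.5],[0,0,0,0,-0.01,0,0.5]],
  ],
)

```text
time_s: 7.15
tcp_pos: [0.5343, 0.0027, 0.1079]
ee_rot: [[-0.021, -0.995, 0.093], [-0.762, 0.076, 0.642], [-0.647, -0.057, -0.761]]
wrist_force: [-1.0, 4.4, 0.9]
gripper_width: 0.497
```

Run:
```python
from h import *
p,d=cap('top','top5');s=r.sense();print(s['time_s'],s['tcp_pos'],s['wrist_force'],s['joints'])
cv2.imwrite('pics/z7.png',cv2.resize(p[160:240,260:370,::-1],None,fx=7,fy=7))
p,d=cap('side','s5');cv2.imwrite('pics/z8.png',cv2.resize(p[180:290,250:370,::-1],None,fx=5,fy=5))
```

```text
7.2 [0.53430716 0.00271559 0.10788482] [-2.08786745  4.46613198  0.52086036] [ 33.86666709  32.52099604 -33.90760441  43.10148628 -65.42663209
 -73.33021804]
```

View pics/z7.png

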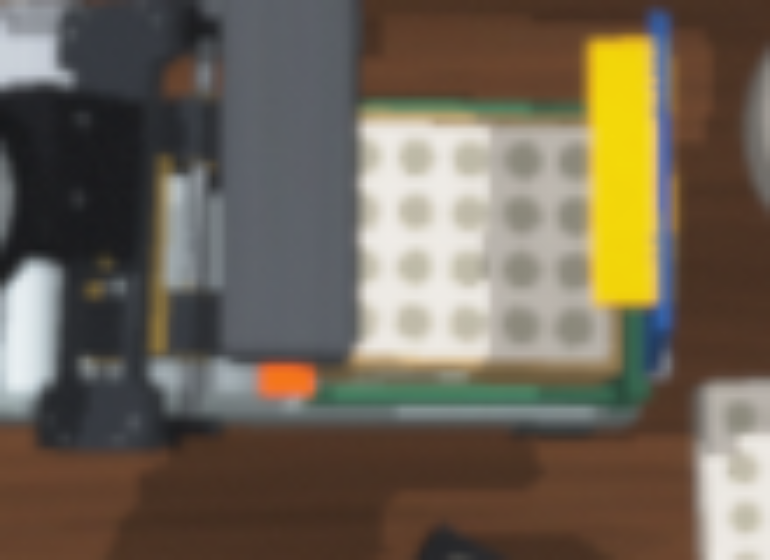

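View pics/z8.png

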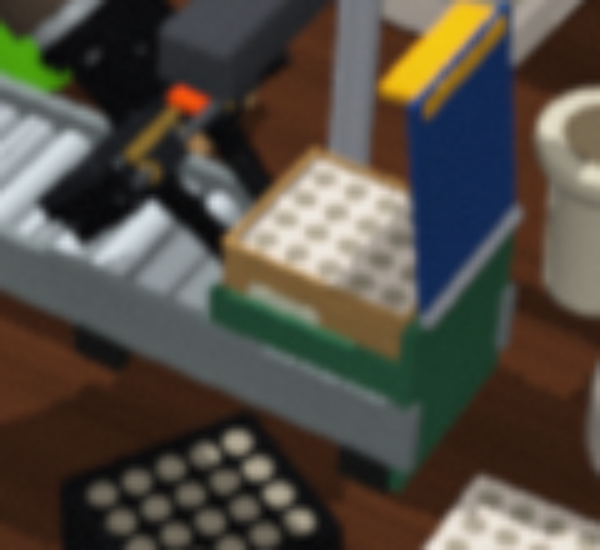

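Call:
move_arm(
  series=[
    [[0,0,0,0,0.3,0,0.5],[0,0,0,0,1,0.3,0.5],[0,0,0,0,1,0.7,0.5],[0,0,0,0,0,1,0.5],[0.5,0,0,0,0,1,0.5],[1,0,0,0,0,1,0.5],[1,0,0,0,0,1,0.5],[1,0,0,0,0,0.4,0.5],[1,0,0,0,0,0,0.5],[1,0,0,0,0,0,0.5]],
  ],
)

```text
time_s: 8.5
tcp_pos: [0.5305, 0.1463, 0.4368]
ee_rot: [[-0.016, -0.997, 0.073], [-0.079, 0.074, 0.994], [-0.997, 0.01, -0.08]]
wrist_force: [0.0, -0.2, -1.2]
gripper_width: 0.502
```

Run:
```python
from h import *
s=r.sense();print(s['joints'])
from scipy.spatial.transform import Rotation as R
T=np.array([[0,0,-1],[-1,.03,0]]);x=np.array([0,0,-1.]);y=np.array([-1,.03,0]);y/=np.linalg.norm(y);M=np.c_[x,y,np.cross(x,y)]
print(R.from_matrix(M@s['ee_rot'].T).as_rotvec(degrees=True)/8)
```

```text
[ 34.03652513  11.88372288  12.04838689   3.23309585 -93.46565302
 -38.16719244]
[ 0.56802785 -0.10379614  0.31417821]
```

Call:
move_arm(
  series=[
    [[0.5,-0.1,0.3,0,-1,0,0.5],[0,0,0,0,-1,0,0.5],[0,0,0,0,-1,0,0.5],[0,0,0,0,-1,0,0.5],[0,0,0,0,-1,0,0.5],[0,0,0,0,-1,0,0.5],[0,0,0,0,-0.6,0,0.5],[0,0,0,0,0,-1,0.5],[0,0,0,0,0,-0.8,0.5],[0,0,0,0,0,-0.4,0.5]],
  ],
)

```text
time_s: 9.75
tcp_pos: [0.5305, -0.2563, 0.3045]
ee_rot: [[0.004, -1.0, 0.022], [0.002, 0.022, 1.0], [-1.0, -0.004, 0.002]]
wrist_force: [0.1, 0.1, -0.0]
gripper_width: 0.501
```

Run:
```python
from h import *
p,d=cap('top','top6');s=r.sense();print(s['time_s'],s['tcp_pos'],s['wrist_force'],s['joints'])
cv2.imwrite('pics/z9.png',cv2.resize(p[130:290,240:420,::-1],None,fx=3.7,fy=3.7))
p,d=cap('side','s6');cv2.imwrite('pics/z10.png',cv2.resize(p[80:290,250:420,::-1],None,fx=2.8,fy=2.8))
```

```text
9.8 [ 0.52937599 -0.25551775  0.30120028] [-1.20812096  1.77947612 -4.5429549 ] [-10.10972607  16.47409957   0.97708958  -0.24195732 -74.59704468
   8.90198014]
```

View pics/z9.png

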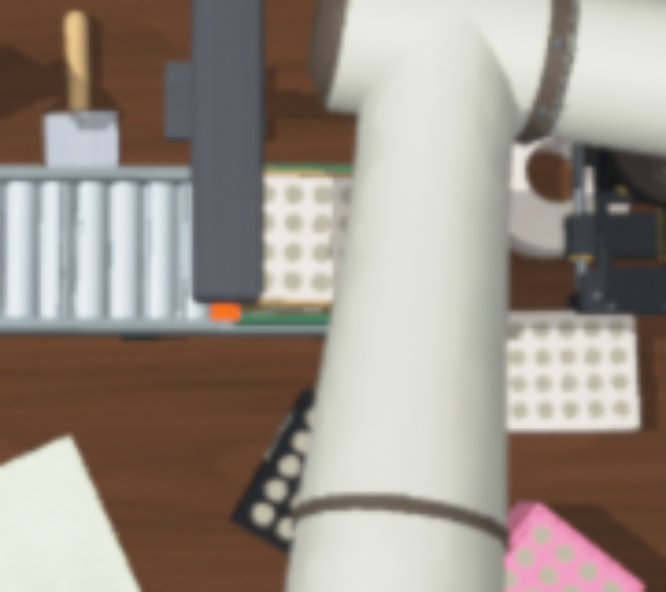

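View pics/z10.png

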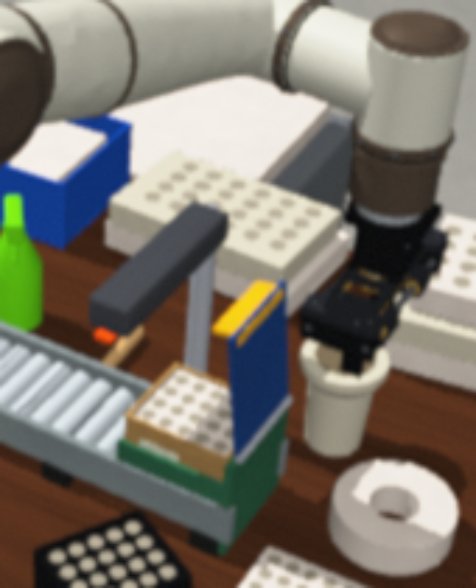

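Call:
move_arm(
  series=[
    [[0,0,0,0,0.5,-0.5,0.5],[0,0,0,0,0.4,-0.1,0.5],[0,0,0,0,0.25,0,0.5],[0,0,0,0,0.2,0,0.5]],
  ],
)

```text
time_s: 10.35
tcp_pos: [0.5336, -0.1725, 0.2723]
ee_rot: [[0.008, -1.0, 0.02], [0.0, 0.02, 1.0], [-1.0, -0.008, 0.001]]
wrist_force: [0.4, -0.1, 0.7]
gripper_width: 0.502
```

Run:
```python
from h import *
p,d=cap('side','s7');cv2.imwrite('pics/z11.png',cv2.resize(p[80:290,250:420,::-1],None,fx=2.8,fy=2.8))
s=r.sense();print(s['tcp_pos'],s['wrist_force'])
```

```text
[ 0.53367146 -0.17165377  0.27249825] [-0.47473237  0.58890417 -0.05447992]
```

View pics/z11.png

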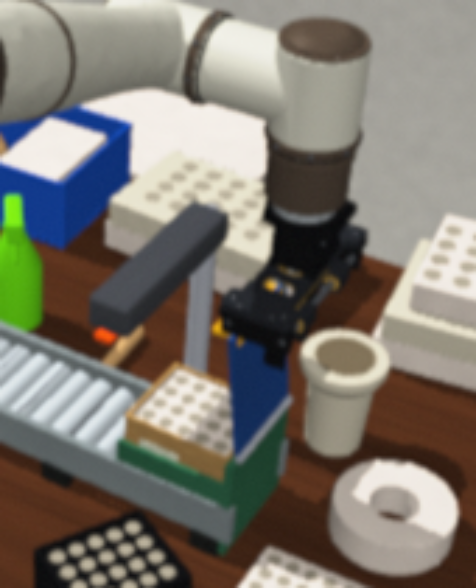

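Call:
move_arm(
  series=[
    [[0,0,0,0,0.2,0,0.5],[0,0,0,0,0.2,-0.05,0.5],[0,0,0,0,0.2,-0.12,0.5],[0,0,0,0,0.2,-0.12,0.5]],
  ],
)

```text
time_s: 10.9
tcp_pos: [0.5352, -0.1228, 0.2575]
ee_rot: [[0.016, -1.0, 0.021], [-0.002, 0.021, 1.0], [-1.0, -0.016, -0.001]]
wrist_force: [0.0, -1.1, 2.3]
gripper_width: 0.502
```

Call:
move_arm(
  series=[
    [[0,0,0,0,0.11,-0.15,0.5],[0,0,0,0,0.11,-0.15,0.5],[0,0,0,0,0.11,-0.2,0.5],[0,0,0,0,0.1,-0.2,0.5]],
  ],
)

```text
time_s: 11.4
tcp_pos: [0.5351, -0.0942, 0.2123]
ee_rot: [[0.015, -1.0, 0.02], [-0.001, 0.02, 1.0], [-1.0, -0.015, -0.0]]
wrist_force: [0.7, -0.8, 2.1]
gripper_width: 0.504
```

Run:
```python
from h import *
p,d=cap('side','s8');cv2.imwrite('pics/z12.png',cv2.resize(p[80:290,250:420,::-1],None,fx=2.8,fy=2.8))
s=r.sense();print(s['tcp_pos'],s['wrist_force'])
```

```text
[ 0.53388643 -0.09360682  0.21016798] [-0.45424495 -0.20208689 -1.46179686]
```

View pics/z12.png

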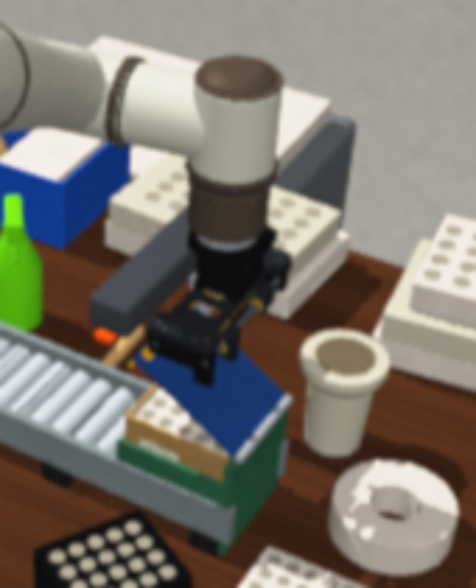

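Call:
move_arm(
  series=[
    [[0,0,0,0,0.08,-0.2,0.5],[0,0,0,0,0.02,-0.2,0.5],[0,0,0,0,0,-0.15,0.5],[0,0,0,0,0,-0.1,0.5]],
  ],
)

```text
time_s: 11.95
tcp_pos: [0.5337, -0.0867, 0.1677]
ee_rot: [[0.01, -1.0, 0.021], [0.001, 0.021, 1.0], [-1.0, -0.01, 0.001]]
wrist_force: [0.4, 1.1, 0.3]
gripper_width: 0.496
```

Call:
move_arm(
  series=[
    [[0,0,0,0,0,-0.08,0.5],[0,0,0,0,0,-0.06,0.5]],
  ],
)

```text
time_s: 12.2
tcp_pos: [0.5338, -0.0867, 0.1661]
ee_rot: [[0.01, -1.0, 0.019], [-0.002, 0.019, 1.0], [-1.0, -0.01, -0.001]]
wrist_force: [-7.7, 5.9, 23.5]
gripper_width: 0.5
```

Call:
move_arm(
  series=[
    [[0,0,0,0,0,0.2,0.5],[0,0,0,0,-0.5,0.7,0.5],[0,0,0,0,-1,1,0.5],[0,0,0,0,-1,1,0.5],[0,0,0,0,-1,1,0.5],[0,0,0,0,-1,0.3,0.5],[0,0,0,0,-1,0,0.5],[0,0,0,0,-0.5,0,0.5],[0,0,0,0,0,0,0.5],[0,0,0,0,0,0,0.5]],
  ],
)

```text
time_s: 13.45
tcp_pos: [0.5305, -0.4079, 0.3751]
ee_rot: [[0.01, -1.0, 0.019], [-0.004, 0.019, 1.0], [-1.0, -0.01, -0.004]]
wrist_force: [0.1, 0.1, -0.6]
gripper_width: 0.502
```

Run:
```python
from h import *
np.set_printoptions(precision=4,suppress=True)
p,d=cap('side','s9');cv2.imwrite('pics/z13.png',cv2.resize(p[160:280,220:370,::-1],None,fx=4.5,fy=4.5))
c=viewer.camera_params('side');K=c['mtx'];P=c['pose'];v,u=np.mgrid[0:420,0:560]
S=(np.stack([(u-K[0,2])/K[0,0]*d,(v-K[1,2])/K[1,1]*d,d,np.ones_like(d)],-1)@P.T)[...,:3]
q=p.astype(int);m=(q[...,2]>70)&(q[...,0]<70)&(q[...,1]<90)&(S[...,2]>.12)&(S[...,2]<.2)&(abs(S[...,0]-.53)<.08)&(abs(S[...,1]+.07)<.1)
X=S[m];A=np.c_[X,np.ones(len(X))];k,_,_,_=np.linalg.lstsq(np.c_[X[:,:2],np.ones(len(X))],X[:,2],rcond=None)
print(len(X),X.mean(0),k,X[:,1].min(),X[:,1].max())
p,d=cap('top','top9');cv2.imwrite('pics/z14.png',cv2.resize(p[130:290,180:390,::-1],None,fx=3.7,fy=3.7))
s=r.sense();print(s['time_s'],s['tcp_pos'],s['wrist_force'])
```

```text
1098 [ 0.5255 -0.0873  0.1452] [-0.0005  0.0023  0.1457] -0.1651096784145561 -0.006668415419724516
13.55 [ 0.5307 -0.4072  0.3753] [-0.3907 -0.222  -0.6112]
```

View pics/z13.png

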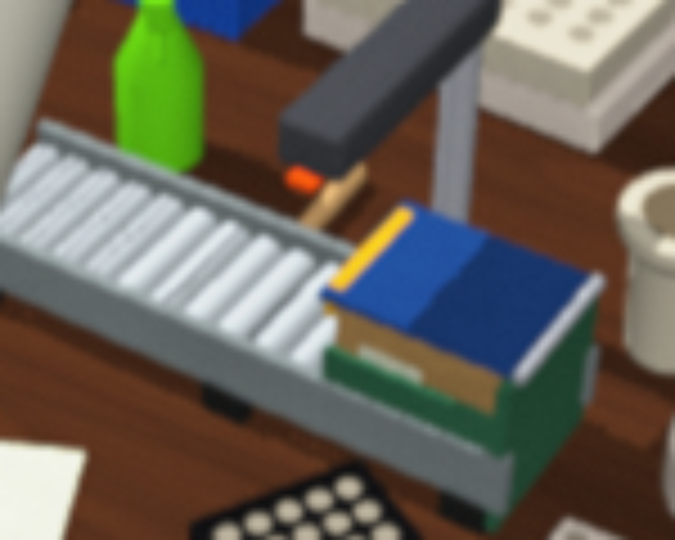

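View pics/z14.png

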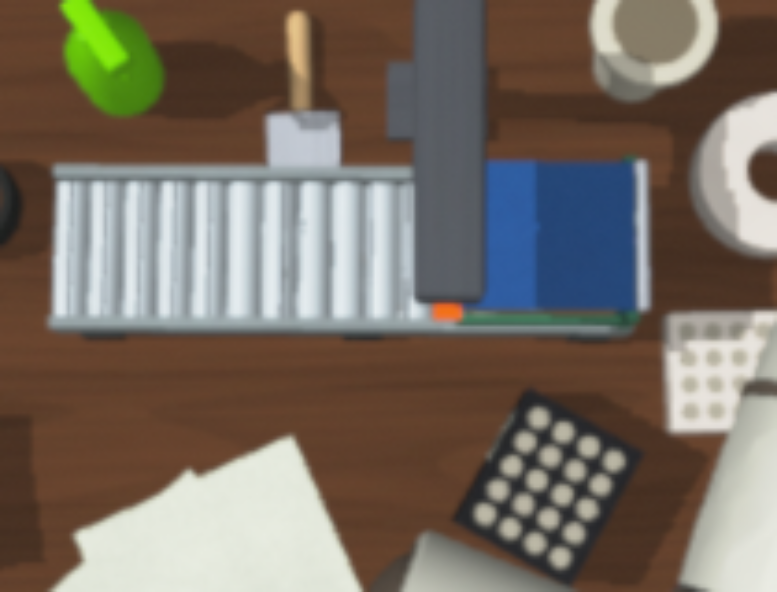

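Run:
```python
from h import *
print(r.finish_job())
```

```text
the job is handed in; nothing more can be done
None
```

I pushed the carton home against the end stop and folded the blue cover flat over it. The job was handed in at about 13.6 s of the 53 s allowed; it gives no verdict.

**Carton:** I pushed it along the track with the tool leaning back about 50°. The push force rose to about 9 N at the point worked out for home, and the top camera put the carton's leading edge at the stop.

**Cover:** I folded it over from behind with the tool pointing down, then pressed it until it stopped, at about 24 N on the wrist. A plane fitted to the blue plate in the last side picture slopes 0.002 rad, with its top at z ≈ 0.145 m against the 0.147 m expected. The lip is down behind the carton.

**Bystanders and arm:** In the last pictures, those in view look to be where they were; I did not measure them afterwards. The arm was clear of everything, with no contact force at the wrist.

**Not checked:** I did not measure the carton's exact position again after the cover was shut. By the stated dimensions, the lip would limit it to about 8 mm from the stop.

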